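# Gauge the bores of the kitchen tool block

### The arm

A 6-joint arm with a two-finger parallel gripper is mounted at the origin on a cart in front of the work surface, level with it; the furniture and walls round the work are solid. World frame = base frame: x ahead of the robot, y to its left, z up, the work surface at z = 0. Lengths are in m, angles in rad, forces in N, time in s.
With the tool pointing down it reaches from about 0.25 to 0.725 m from the base axis. Payload 4 kg.
Tool frame: the origin (TCP) lies midway between the tips of the shut fingers; the grasp point (between the pads) lies 19 mm behind it; z points along the fingers, y is the line along which they close (so a half turn about z gives the same grasp; the last joint's range is limited). The gripper opens to 85 mm and grips with 20 to 120 N. Pads are 22 mm wide; open, the fingers measure 114 mm over their backs; the gripper's body (76 mm by 85 mm) begins 54 mm behind the grasp point. The pads swing forward as they close: fully open they stand 13 mm farther back than shut.
Start: joints at [-1.112, 0.241, 0.005, 1.335, 0, 1.571], TCP at [0.221, -0.448, 0.231] pointing down, gripper open.
Joint ranges: [-2.72, 2.72], [-1.05, 1.87], [-1.09, 1.28], [-1.99, 2.15], [-1.42, 1.44], [-3.14, 3.14]. Speed limits (rad/s): [2.79, 2.79, 3.14, 3.14, 3.14, 3.14].

### API

Orientations are given as a unit quaternion [x, y, z, w].
In Python, from workcell import bot gives the robot as it stands. The module is installed in compiled form; this text tells all that it offers.
- The arm moves only by the tool jog_arm, never from a script. Its argument "deltas" is a list of rows, each an object with "fingers": the opening, from 0 (shut) to 1 (fully open); "delta_pos": the shift along the tool's x, y, z normalised to -1 to 1, where 1 is 300 mm, a list of three; "yaw": the turn about the tool's z normalised to -1 to 1, where 1 is pi/4 rad. A call has 1 to 12 rows; each row is the pose to reach, as a shift and turn from the pose commanded when the call began, along the tool's axes at that moment; what a row does not reach only later rows make up. A row lasts 1/10 s, in which the tool goes at most 50 mm and 8.59 degrees, less where a joint would pass 70% of its speed; a pose out of reach is approached as far as the arm can. A call with a number of a shift or a turn outside -1 to 1 is refused whole. A call with a gripper value outside its range is refused whole. The fingers move at their own pace and stop on an object; the grip force is fixed at half the most. Time passes only in rows, so rows that repeat a pose let the fingers close. It gives the time, the measured TCP pose, the force, the opening and the grip force at its end, in the units of the state.
- bot.get_obs(): the state, without advancing time (a new reading comes with each control period).
- bot.camera(name): name is "scene" or "side" or "wrist"; returns a dict with "image" (420x560x3 uint8, red, green, blue), "range_z" (420x560 float32, m along the optical axis (not along the pixel's ray), 0 where there is no reading), "fx", "fy", "cx", "cy" (pixels), "rvec" (rotation vector, rad) and "tvec" (3), from world to camera coordinates, as OpenCV has them. Camera axes: x right, y down, z forward; pixel columns grow to the right and rows downward; lengths in m; the calibration is good to about 2 mm. The wrist camera is an equidistant fisheye: a pixel r from the principal point sees the ray r / f radians off the axis. A picture is of the moment at which its call begins.
- bot.job_done(): hands the job in; it is judged then, once.
The state is a dict: "clock": time; "joint_pos": joint angles; "joint_vel": joint speeds; "tau": joint torques, N m; "eef_pos": TCP position; "tool_rot": TCP orientation; "ft_force": force on the tool from outside, world axes, zero at the start; "ft_torque": the same for the moment, N m; "grip_width": finger opening in m; "grasp_force": force on a finger pad.
Only numpy, scipy, OpenCV 4.12 (cv2) and the standard library are available. Lean on these libraries where they do the work, as an engineer would, in place of code of your own. Each camera call takes 0.05 s, during which the arm holds its last target. There are 200 camera calls.

### The job

Find out which bore of the wooden tool block is the right size: take the red-handled stepped pin out of its stand and try it upright in the bores, pressing only gently, stepping to the next bore when the thin tip is stopped (too tight) or when the pin sinks right down towards its brass collar (too loose). Where the thin tip passes and the thicker shank is stopped at its shoulder, lower the pin in hand until you feel the shoulder rest, then let go and leave it standing there. Leave the other things on the worktop alone.

Things in the scene. Friction and masses are not known exactly. Their poses are not given: they have to be found in the camera images.
- pin: loose stepped pin, 126 mm long, 0.14 to 0.28 kg, upright in its stand at the start. Origin: centre of its foot; z up to the handle. From the foot: steel tip 16 mm diameter, 25 mm long (foot chamfered 1.5 mm); steel shank 24 mm diameter from 25 to 70 mm; brass collar 36 mm diameter from 70 to 76 mm; red round handle 24 mm diameter from 76 to 126 mm
- pin_tip (a point): centre of the foot of the pin's tip (the pin's origin)
- pin_shoulder (a point): on the pin's axis at its shoulder, where tip meets shank, 25 mm above the foot
- pin_grip (a point): on the pin's axis in the middle of the red handle, 103 mm above the foot: grip here
- stand: small fixed square stand of light wood, 70x70x45 mm, with one hole in its middle that holds the pin upright: 27 mm diameter in the upper 15 mm, 18.5 mm below that; the pin's shoulder rests on the step 30 mm above the worktop. Origin: centre of its underside; z up
- block: fixed square wooden block, 120x120x80 mm, origin: centre of its underside, z up. Four upright bores on a 48 mm square look alike: 25.5 mm diameter, 25 mm deep; there a hidden steel ring at an unknown angle narrows each to a slot (width measured towards the block's middle): loose 27.5, right 18.5 or tight 10 mm. The ring sits on springs (gives 1 mm per 5 N). Free space below. Never press the pin on it with over 25 N
- bore_0 (a point): mouth centre of bore 0, in the block's top face, at (+24, +24) mm in its x, y; z up. Bores 0, 1, 2, 3 run clockwise from above. Feel: tight stops the pin's foot 25 mm below the mouth; right stops the shoulder there (foot 50 mm below); loose lets the foot sink to 70 mm, collar on the block
- bore_1 (a point): mouth centre of bore 1, in the block's top face, at (+24, -24) mm in its x, y; z up. Bores 0, 1, 2, 3 run clockwise from above. Clockwise from above the slots step down loose (a third of the circle), right (over a quarter), tight (the rest), then loose again; usually one bore is right, sometimes two neighbours: either will do
- bore_2 (a point): mouth centre of bore 2, in the block's top face, at (-24, -24) mm in its x, y; z up. Bores 0, 1, 2, 3 run clockwise from above
- bore_3 (a point): mouth centre of bore 3, in the block's top face, at (-24, +24) mm in its x, y; z up. Bores 0, 1, 2, 3 run clockwise from above
- mug: small cream coffee mug, 60x85x53 mm, a bystander standing on the worktop, to be left alone; origin: centre of its underside, z up
- salt_mill: small glass salt shaker with grey top, 44x44x90 mm, a bystander standing on the worktop, to be left alone; origin: centre of its underside, z up
- red_tub: white tub with red lid, 72x81x89 mm, a bystander standing on the worktop, to be left alone; origin: centre of its underside, z up
- spice: small spice jar with white-green cap, 41x41x102 mm, a bystander standing on the worktop, to be left alone; origin: centre of its underside, z up

How it is judged:
On the way, in this order (a step that is already met when the one before it is completed fails the run):
1. the pin is lifted out of its stand (foot more than 60 mm above the stand's underside) (z of pin_tip in the frame of stand above 0.06 m), for 0.1 s.
2. while still in the gripper, the pin's shoulder is lowered on to the right slot of a bore and rests there, still, with more than 1 N (((horizontal distance between pin_shoulder and bore_0 below 0.004 m and z of pin_shoulder in the frame of bore_0 between -0.031 and -0.022 m) or (horizontal distance between pin_shoulder and bore_1 below 0.004 m and z of pin_shoulder in the frame of bore_1 between -0.031 and -0.022 m) or (horizontal distance between pin_shoulder and bore_2 below 0.004 m and z of pin_shoulder in the frame of bore_2 between -0.031 and -0.022 m) or (horizontal distance between pin_shoulder and bore_3 below 0.004 m and z of pin_shoulder in the frame of bore_3 between -0.031 and -0.022 m)) and contact force between the fingers and pin above 0.5 N and contact force between pin and block above 1 N and linear speed of pin below 0.012 m/s), for 0.05 s.
At the end, for the whole second after the job is handed in: The released pin stands at rest in one bore with its shoulder 25 mm (+-3 mm) below the bore's mouth, within 4 mm of the bore's axis sideways, upright within 0.1 rad (((horizontal distance between pin_shoulder and bore_0 below 0.004 m and z of pin_shoulder in the frame of bore_0 between -0.028 and -0.022 m) or (horizontal distance between pin_shoulder and bore_1 below 0.004 m and z of pin_shoulder in the frame of bore_1 between -0.028 and -0.022 m) or (horizontal distance between pin_shoulder and bore_2 below 0.004 m and z of pin_shoulder in the frame of bore_2 between -0.028 and -0.022 m) or (horizontal distance between pin_shoulder and bore_3 below 0.004 m and z of pin_shoulder in the frame of bore_3 between -0.028 and -0.022 m)) and angle between pin's own z axis and vertical below 0.1 rad and linear speed of pin below 0.02 m/s and contact force between the fingers and pin below 0.05 N); the robot touches nothing.
It fails at once if the pin is pressed against the block with more than 25 N (contact force between pin and block above 25 N).
It fails at once if the small cream coffee mug is moved more than 30 mm or tipped over (distance of mug from where it was at the start of the episode above 0.03 m or angle between mug's own z axis and vertical above 0.5 rad).
It fails at once if the small glass salt shaker with grey top is moved more than 30 mm or tipped over (distance of salt_mill from where it was at the start of the episode above 0.03 m or angle between salt_mill's own z axis and vertical above 0.5 rad).
It fails at once if the white tub with red lid is moved more than 30 mm or tipped over (distance of red_tub from where it was at the start of the episode above 0.03 m or angle between red_tub's own z axis and vertical above 0.5 rad).
It fails at once if the small spice jar with white-green cap is moved more than 30 mm or tipped over (distance of spice from where it was at the start of the episode above 0.03 m or angle between spice's own z axis and vertical above 0.5 rad).
It also fails if it takes over 64 s, if anything falls off the work surface, if the arm or the gripper's body presses on something with over 40 N, if the wrist force passes 120 N, or if a joint passes its speed limit or range.

## Working session

There is one attempt and no reset: what is moved stays moved. The work goes in short steps, Python scripts to look and compute and a tool call to move; the robot and the scene stay as the last step left them, time stands still between calls to the robot, and variables do not carry over. Pictures are saved under pics/ and viewed, at most 10 in all, crops included, and the job is handed in when it is done.

Besides the shell and the picture viewer there is one more tool, called as a command line: name --argument value ..., lists and objects as JSON in quotes. jog_arm: Moves the arm, as the interface text tells. Scaled input: -1 to 1 covers 300 mm each way for a shift and pi/4 rad each way for a turn. Its arguments: {"type":"object","properties":{"deltas":{"type":"array","items":{"type":"object","properties":{"fingers":{"type":"number"},"delta_pos":{"type":"array","items":{"type":"number"}},"yaw":{"type":"number"}}}}},"required":["deltas"]}

```bash
mkdir -p pics; cat > h.py <<'E'
import numpy as np, cv2
from workcell import bot
def cam(n):
    c=bot.camera(n); R=cv2.Rodrigues(np.array(c['rvec'],float))[0]; c['R']=R; c['t']=np.array(c['tvec'],float).ravel(); return c
def save(c,f): cv2.imwrite('pics/'+f,c['image'][:,:,::-1])
def ray(c,u,v,fish=False):
    x=(u-c['cx'])/c['fx'];y=(v-c['cy'])/c['fy']
    if fish:
        r=np.hypot(x,y); s=np.sin(r)/max(r,1e-9); d=np.array([x*s,y*s,np.cos(r)])
    else: d=np.array([x,y,1.])
    return -c['R'].T@c['t'], c['R'].T@d
def onz(c,u,v,z,fish=False):
    o,d=ray(c,u,v,fish); return o+d*(z-o[2])/d[2]
def pts(c):
    v,u=np.mgrid[:420,:560]; z=c['range_z']
    P=np.stack([(u-c['cx'])/c['fx']*z,(v-c['cy'])/c['fy']*z,z],-1)
    return (P-c['t'])@c['R']
E
python3 - <<'E'
from h import *
o=bot.get_obs(); print(o)
a=cam('scene');b=cam('side')
save(a,'a.png');save(b,'b.png')
for c in(a,b): print(c['fx'],c['cx'],c['cy'],-c['R'].T@c['t'],c['R'][2])
E
```

```text
{'clock': 0.0, 'joint_pos': array([-1.11199640e+00,  2.41405534e-01,  3.70216060e-03,  1.33521097e+00,
       -1.64623523e-05,  1.57082599e+00]), 'joint_vel': array([-1.22731756e-03,  7.46824077e-04,  1.95367321e-03, -4.89043805e-05,
        5.74642854e-04, -5.95073374e-04]), 'tau': array([-1.25685765e-03, -3.72314215e+01,  2.52409798e+01,  1.68577203e-02,
       -9.57797783e-05,  1.94499069e-05]), 'eef_pos': array([ 0.22114494, -0.44771389,  0.23040827]), 'tool_rot': array([ 9.73805839e-01,  2.27378683e-01, -2.48842007e-04, -1.02938947e-03]), 'ft_force': array([-1.72476702, -0.18210255,  0.20926748]), 'ft_torque': array([-0.00410943, -0.01193425, -0.06163835]), 'grasp_force': 0.0, 'grip_width': 0.08537649854830603}
390.64503430814585 281.1188069999916 210.92393048262443 [0.13189629 0.51870086 0.82839291] [ 0.4126035  -0.5173249  -0.74975549]
417.0547573152669 272.68890777861395 201.6251013281505 [ 0.46248582 -1.00818518  0.62810122] [ 0.06671334  0.88735087 -0.45624309]
```

View pics/a.png

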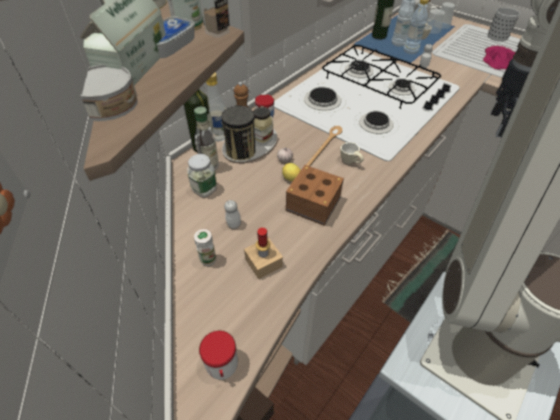

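View pics/b.png

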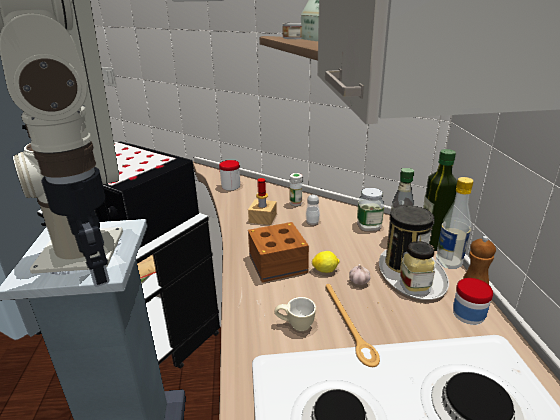

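The scene view shows the pin at about (263,238) in its stand (263,258) and the block at (315,192). In the side view the pin is at (262,188) and the block at (280,250). Next I'll measure both.

```bash
cat > m.py <<'E'
from h import *
for n,box,pb in(('scene',(275,160,355,230),(250,222,275,252)),('side',(235,215,320,285),(252,172,272,200))):
    c=cam(n);P=pts(c);im=c['image'].astype(int)
    m=np.zeros((420,560),bool);m[box[1]:box[3],box[0]:box[2]]=1
    m&=(abs(P[...,2]-.08)<.012)
    q=P[m];r=cv2.minAreaRect(q[:,:2].astype(np.float32)*1000);print(n,'block top',m.sum(),np.median(q[:,2]),r)
    g=im.sum(2); hull=cv2.convexHull(np.argwhere(m)[:,::-1].astype(np.int32));hm=np.zeros((420,560),np.uint8);cv2.fillConvexPoly(hm,hull,1);hm=cv2.erode(hm,np.ones((5,5)))
    t=np.percentile(g[hm>0],50)*.6
    k,l,s,ce=cv2.connectedComponentsWithStats(((g<t)&(hm>0)).astype(np.uint8))
    for i in range(1,k):
        if s[i,4]>12: print('bore',ce[i].round(1),s[i,4],onz(c,*ce[i],.08).round(4))
    m=np.zeros((420,560),bool);m[pb[1]:pb[3],pb[0]:pb[2]]=1
    m&=(im[...,0]>90)&(im[...,0]>2.2*im[...,1]);v,u=np.nonzero(m)
    print('red',u.min(),u.max(),v.min(),v.max(),m.sum(),'centre ray z=.108',onz(c,u.mean(),v.mean(),.108), 'range top',P[m].min(0),P[m].max(0))
    # bystander-free stand top
    m=np.zeros((420,560),bool);m[pb[1]:pb[3]+30,pb[0]-15:pb[2]+15]=1
    m&=abs(P[...,2]-.045)<.006;q=P[m];print('stand top',m.sum(),cv2.minAreaRect(q[:,:2].astype(np.float32)*1000))
E
python3 m.py
```

```text
scene block top 1482 0.08116190532439857 ((533.2841186523438, -132.50372314453125), (121.15988159179688, 123.99573516845703), 12.058847427368164)
bore [310.3 176.2] 22 [ 0.5625 -0.1489  0.08  ]
bore [326.1 181.7] 23 [ 0.5162 -0.1592  0.08  ]
bore [302.8 187. ] 27 [ 0.5531 -0.1021  0.08  ]
bore [319.2 193. ] 27 [ 0.5057 -0.1117  0.08  ]
red 258 266 228 242 78 centre ray z=.108 [0.51886521 0.10626025 0.108     ] range top [0.49975043 0.10424423 0.09770842] [0.51975958 0.1232233  0.13556832]
stand top 553 ((511.2508850097656, 110.91070556640625), (71.2762451171875, 72.47879791259766), 69.533203125)
side block top 1436 0.07871431563273149 ((535.5906372070312, -132.14788818359375), (121.4498291015625, 127.16487884521484), 12.04119873046875)
bore [283.4 230.8] 40 [ 0.5552 -0.1072  0.08  ]
bore [265.  234.2] 36 [ 0.5079 -0.1173  0.08  ]
bore [289.6 240.4] 42 [ 0.5653 -0.1537  0.08  ]
bore [270.5 244. ] 42 [ 0.5178 -0.1639  0.08  ]
bore [283.2 251.1] 84 [ 0.5447 -0.198   0.08  ]
red 258 265 178 195 101 centre ray z=.108 [0.51304893 0.1073167  0.108     ] range top [0.50312895 0.09560366 0.08192991] [0.52439704 0.11953001 0.13171636]
stand top 276 ((497.78155517578125, 230.76800537109375), (303.5425109863281, 166.5758819580078), 74.9239501953125)
```

jog_arm --deltas '[{"delta_pos": [0.847, -0.615, 0], "yaw": 0, "fingers": 1}, {"delta_pos": [0.847, -0.615, 0], "yaw": 0, "fingers": 1}, {"delta_pos": [0.847, -0.615, 0], "yaw": 0, "fingers": 1}, {"delta_pos": [0.847, -0.615, 0], "yaw": 0, "fingers": 1}, {"delta_pos": [0.847, -0.615, 0], "yaw": 0, "fingers": 1}, {"delta_pos": [0.847, -0.615, 0], "yaw": 0, "fingers": 1}, {"delta_pos": [0.847, -0.615, 0], "yaw": 0, "fingers": 1}, {"delta_pos": [0.847, -0.615, 0], "yaw": 0, "fingers": 1}]'

```text
clock: 1.0
eef_pos: [0.3683, -0.1684, 0.2313]
tool_rot: [0.973, 0.23, 0.0, -0.0]
ft_force: [-0.0, -0.2, -0.5]
grip_width: 0.0851
grasp_force: 0.0
```

```bash
python3 - <<'E'
from h import *
o=bot.get_obs(); print(o['joint_pos'],o['eef_pos'],o['tool_rot'])
c=cam('scene')
for n,u,v,z in(('salt',232,226,0),('spice',207,260,0),('tub',220,372,0),('mug',351,163,0)): print(n,onz(c,u,v,z).round(3))
E
```

```text
[-4.28949034e-01  5.21745484e-02 -2.19116690e-01  1.29960538e+00
  1.83065678e-04  2.24875282e+00] [ 0.36825329 -0.1683594   0.23125046] [ 9.73221041e-01  2.29871255e-01  1.65992334e-05 -1.03039473e-04]
salt [0.656 0.075 0.   ]
spice [0.628 0.196 0.   ]
tub [0.404 0.373 0.   ]
mug [ 0.545 -0.352 -0.   ]
```

jog_arm --deltas '[{"delta_pos": [0.843, -0.606, 0], "yaw": 0, "fingers": 1}, {"delta_pos": [0.843, -0.606, 0], "yaw": 0, "fingers": 1}, {"delta_pos": [0.843, -0.606, 0], "yaw": 0, "fingers": 1}, {"delta_pos": [0.843, -0.606, 0], "yaw": 0, "fingers": 1}, {"delta_pos": [0.843, -0.606, 0], "yaw": 0, "fingers": 1}, {"delta_pos": [0.843, -0.606, 0], "yaw": 0, "fingers": 1}, {"delta_pos": [0.843, -0.606, 0], "yaw": 0, "fingers": 1}, {"delta_pos": [0.843, -0.606, 0], "yaw": 0, "fingers": 1}, {"delta_pos": [0.843, -0.606, 0], "yaw": 0, "fingers": 1}]'

```text
clock: 1.95
eef_pos: [0.5133, 0.1028, 0.2309]
tool_rot: [0.974, 0.226, -0.001, 0.0]
ft_force: [-0.8, 0.0, -0.2]
grip_width: 0.0852
grasp_force: 0.0
```

```bash
python3 - <<'E'
from h import *
o=bot.get_obs(); print(o['joint_pos'],o['eef_pos'],o['tool_rot'])
c=cam('wrist');save(c,'w.png');print(c['fx'],c['cx'],c['cy'],-c['R'].T@c['t'],c['R'][2])
im=c['image'].astype(int);m=((im[...,0]>90)&(im[...,0]>2.2*im[...,1])).astype(np.uint8)
k,l,s,ce=cv2.connectedComponentsWithStats(m)
for i in range(1,k):
    if s[i,4]>100: print(s[i],ce[i],onz(c,*ce[i],.131,True))
E
```

```text
[ 1.98079896e-01  2.88778177e-01  6.83141588e-02  1.35207434e+00
 -7.98326077e-04  2.88280097e+00] [0.51326529 0.10277128 0.23088848] [ 9.74021283e-01  2.26454461e-01 -8.82730986e-04  3.72542535e-04]
325.19226210127806 276.74429800654264 208.9974689692594 [0.58994719 0.14066511 0.37447098] [-0.29545683 -0.14620957 -0.9441017 ]
[  12  145   47   62 2276] [ 35.55404218 174.90333919] [0.44423983 0.3216239  0.131     ]
[254 179  28  39 849] [267.5147232  198.84334511] [0.51813667 0.11318572 0.131     ]
```

View pics/w.png

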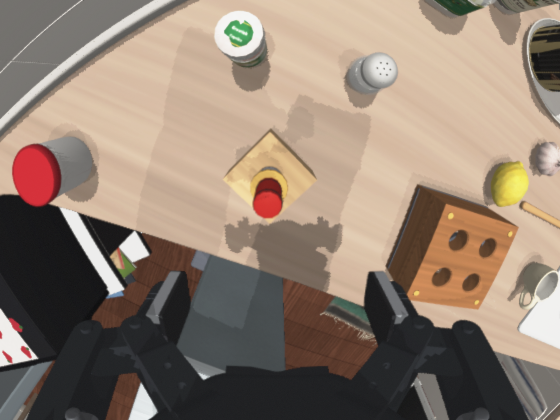

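The wrist view shows the pin's handle top at about (268,204), the stand around (270,175), and the block's bores at (458,240), (487,247), (441,277) and (471,280).

```bash
python3 - <<'E'
from h import *
c=bot.camera  # reuse saved image with fresh calibration
c=cam('wrist')
im=c['image'].astype(int)
m=((im[...,0]>90)&(im[...,0]>2.2*im[...,1]));m[:,:200]=0;m[:,330:]=0
for v in range(178,220,3):
    u=np.nonzero(m[v])[0]; print(v,u.min() if len(u) else'',u.max() if len(u) else'',im[v,268])
print('top',[onz(c,268,v,.131,True).round(4) for v in(203,205)])
for u,v in((272,129),(223,179),(268,217),(317,178)): print('st',onz(c,u,v,.045,True).round(4))
g=im.sum(2);s=np.zeros(g.shape,bool);s[225:300,420:505]=1
k,l,st,ce=cv2.connectedComponentsWithStats(((g<150)&s).astype(np.uint8))
for i in range(1,k):
    if st[i,4]>60: print(st[i],ce[i], onz(c,st[i,0]+(st[i,2]-1)/2,st[i,1]+(st[i,3]-1)/2,.08,True).round(4))
E
python3 - <<'E'
import cv2
i=cv2.imread('pics/w.png')[110:310,220:520];cv2.imwrite('pics/wc.png',cv2.resize(i,(780,520),interpolation=cv2.INTER_CUBIC))
E
```

```text
178 268 270 [102  45  37]
181 261 276 [118  33  30]
184 258 278 [119  34  30]
187 257 279 [117  33  31]
190 256 280 [120  37  35]
193 256 280 [213  65  60]
196 255 279 [213  59  55]
199 254 280 [218  60  56]
202 253 281 [216  58  54]
205 253 280 [214  56  52]
208 254 280 [214  55  51]
211 256 278 [211  54  50]
214 258 275 [210  52  49]
217   [198 103  80]
top [array([0.5151, 0.1111, 0.131 ]), array([0.5136, 0.1104, 0.131 ])]
st [0.5613 0.1313 0.045 ]
st [0.4919 0.1549 0.045 ]
st [0.4743 0.0939 0.045 ]
st [0.5362 0.0667 0.045 ]
```

View pics/wc.png

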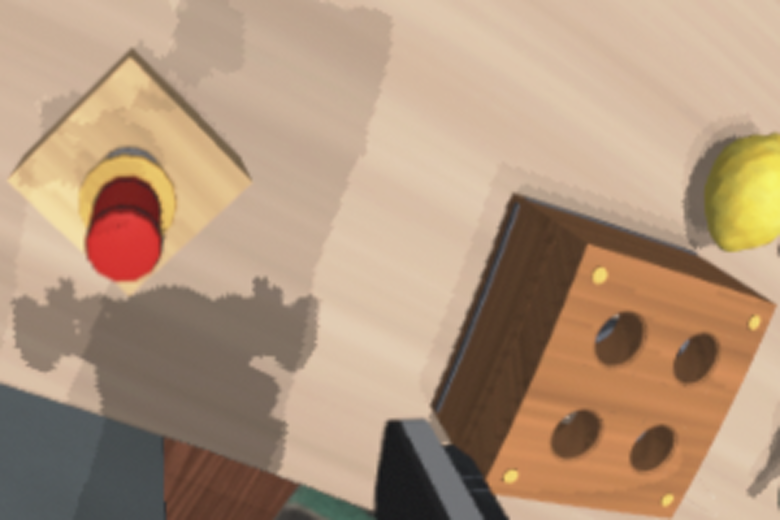

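```bash
cat > go.py <<'E'
import sys
from h import *
from scipy.spatial.transform import Rotation as R
o=bot.get_obs();t=np.array([float(a) for a in sys.argv[1:4]])
r=R.from_quat(o['tool_rot']).as_matrix()
print(o['clock'],o['eef_pos'].round(4),r[:,0].round(3),r[:,1].round(3),'delta',(r.T@(t-o['eef_pos'])/.3).round(4),'F',o['ft_force'].round(2),'j6',o['joint_pos'][5].round(2),o['grip_width'].round(4))
E
python3 go.py .514 .111 .089
```

```text
Traceback (most recent call last):
  File "go.py", line 6, in <module>
    print(o['clock'],o['eef_pos'].round(4),r[:,0].round(3),r[:,1].round(3),'delta',(r.T@(t-o['eef_pos'])/.3).round(4),'F',o['ft_force'].round(2),'j6',o['joint_pos'][5].round(2),o['grip_width'].round(4))
                                                                                                                                                                                 ^^^^^^^^^^^^^^^^^^^^^
AttributeError: 'float' object has no attribute 'round'
```

```bash
sed -i "s/o\['grip_width'\].round(4)/o['grip_width'],o['grasp_force']/" go.py; python3 go.py .514 .111 .089
```

```text
2.05 [0.5132 0.1025 0.2314] [ 0.898  0.44  -0.001] [ 0.44  -0.898  0.   ] delta [ 0.0154 -0.0243  0.4745] F [-0.39  0.54  0.08] j6 2.88 0.08540231527752634 0.0
```

jog_arm --deltas '[{"delta_pos": [0.015, -0.024, 0.1], "yaw": 0, "fingers": 1}, {"delta_pos": [0.015, -0.024, 0.2], "yaw": 0, "fingers": 1}, {"delta_pos": [0.015, -0.024, 0.25], "yaw": 0, "fingers": 1}, {"delta_pos": [0.015, -0.024, 0.25], "yaw": 0, "fingers": 1}]'

```text
clock: 2.45
eef_pos: [0.5123, 0.111, 0.1542]
tool_rot: [0.974, 0.226, -0.003, 0.0]
ft_force: [0.1, 0.8, -0.4]
grip_width: 0.0855
grasp_force: 0.0
```

```bash
python3 go.py .514 .111 .089; python3 - <<'E'
from h import *
c=cam('wrist');save(c,'w2.png');
im=c['image'].astype(int)
m=((im[...,0]>170)&(im[...,0]>2.2*im[...,1])).astype(np.uint8)
k,l,s,ce=cv2.connectedComponentsWithStats(m)
for i in range(1,k):
    if s[i,4]>200: print(s[i],ce[i],onz(c,*ce[i],.131,True))
E
```

```text
2.45 [0.5123 0.111  0.1542] [ 0.898  0.441 -0.005] [ 0.441 -0.898 -0.001] delta [0.0064 0.0027 0.2173] F [ 0.13  0.8  -0.36] j6 2.9 0.08548523881154658 0.0
[  0 175  13  59 562] [  4.8683274 206.5569395] [0.45251019 0.29875337 0.131     ]
[259 235  37  27 784] [276.73086735 248.15561224] [0.51545049 0.11260926 0.131     ]
```

View pics/w2.png

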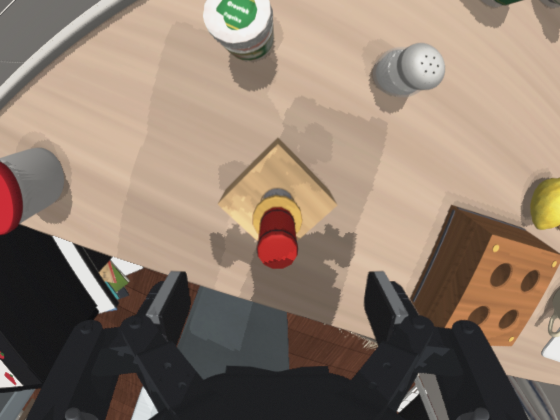

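The handle top sits at about (277,249), centred between the fingers, so I'm descending to grip.

jog_arm --deltas '[{"delta_pos": [0.009, 0.003, 0.1], "yaw": 0, "fingers": 1}, {"delta_pos": [0.009, 0.003, 0.17], "yaw": 0, "fingers": 1}, {"delta_pos": [0.009, 0.003, 0.217], "yaw": 0, "fingers": 1}, {"delta_pos": [0.009, 0.003, 0.217], "yaw": 0, "fingers": 1}, {"delta_pos": [0.009, 0.003, 0.217], "yaw": 0, "fingers": 0}, {"delta_pos": [0.009, 0.003, 0.217], "yaw": 0, "fingers": 0}, {"delta_pos": [0.009, 0.003, 0.217], "yaw": 0, "fingers": 0}, {"delta_pos": [0.009, 0.003, 0.217], "yaw": 0, "fingers": 0}, {"delta_pos": [0.009, 0.003, 0.217], "yaw": 0, "fingers": 0}, {"delta_pos": [0.009, 0.003, 0.217], "yaw": 0, "fingers": 0}, {"delta_pos": [0.009, 0.003, 0.217], "yaw": 0, "fingers": 0}, {"delta_pos": [0.009, 0.003, 0.217], "yaw": 0, "fingers": 0}]'

```text
clock: 3.7
eef_pos: [0.5181, 0.1137, 0.0922]
tool_rot: [0.974, 0.227, 0.001, -0.0]
ft_force: [-0.3, -0.6, 6.4]
grip_width: 0.023
grasp_force: 58.5
```

```bash
python3 go.py .535 -.132 .24
```

```text
3.7 [0.5181 0.1137 0.0922] [0.897 0.443 0.002] [ 0.443 -0.897  0.   ] delta [-0.3114  0.7595 -0.493 ] F [-0.33 -0.62  6.4 ] j6 2.9 0.022990304639646048 58.46648454666138
```

jog_arm --deltas '[{"delta_pos": [0, 0, -0.1], "yaw": 0, "fingers": 0}, {"delta_pos": [0, 0, -0.25], "yaw": 0, "fingers": 0}, {"delta_pos": [0, 0, -0.4], "yaw": 0, "fingers": 0}, {"delta_pos": [0, 0, -0.45], "yaw": 0, "fingers": 0}, {"delta_pos": [-0.2, 0.5, -0.45], "yaw": 0, "fingers": 0}, {"delta_pos": [-0.2, 0.5, -0.45], "yaw": 0, "fingers": 0}, {"delta_pos": [-0.2, 0.5, -0.45], "yaw": 0, "fingers": 0}, {"delta_pos": [-0.2, 0.5, -0.45], "yaw": 0, "fingers": 0}, {"delta_pos": [-0.2, 0.5, -0.45], "yaw": 0, "fingers": 0}]'

```text
clock: 4.6
eef_pos: [0.5296, -0.0495, 0.2253]
tool_rot: [0.974, 0.225, -0.001, -0.0]
ft_force: [-0.2, 0.6, -2.3]
grip_width: 0.0228
grasp_force: 60.1
```

```bash
python3 go.py .535 -.132 .24; python3 - <<'E'
from h import *
c=cam('wrist');save(c,'w3.png');d=cam('side');save(d,'s3.png')
E
```

```text
4.6 [ 0.5296 -0.0495  0.2253] [ 0.898  0.439 -0.002] [ 0.439 -0.898 -0.001] delta [-0.1045  0.2548 -0.0492] F [-0.19  0.59 -2.26] j6 2.59 0.02278240540168444 60.07056713104248
```

View pics/w3.png

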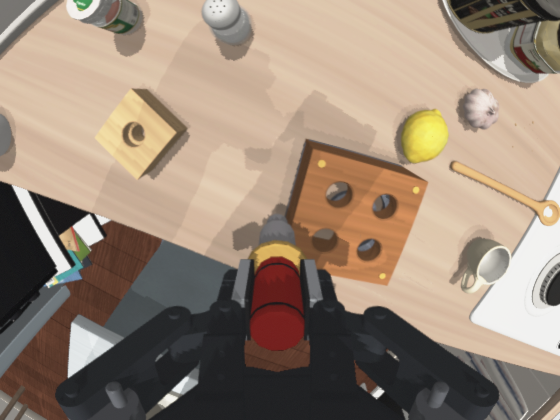

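The pin is upright in the grip, with its foot near (277,218). The bores are at about (338,193), (384,206), (324,240) and (369,249).

```bash
python3 - <<'E'
import cv2
i=cv2.imread('pics/w3.png')[140:300,240:440];cv2.imwrite('pics/w3c.png',cv2.resize(i,(750,600),interpolation=cv2.INTER_CUBIC))
E
```

```text
(no output)
```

View pics/w3c.png

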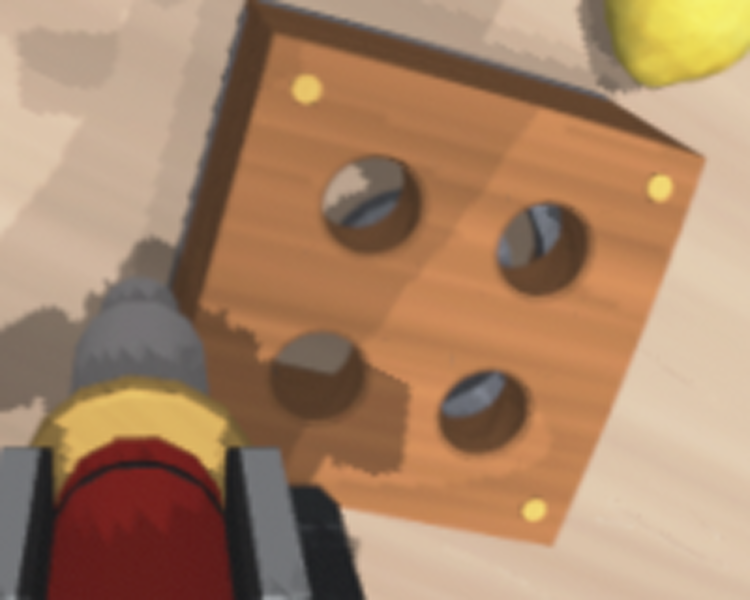

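```bash
cat > fit.py <<'E'
from h import *
from scipy.optimize import least_squares
def wpts(c):
    v,u=np.mgrid[:420,:560];x=(u-c['cx'])/c['fx'];y=(v-c['cy'])/c['fy'];r=np.hypot(x,y)+1e-9
    d=np.stack([np.tan(r)/r*x,np.tan(r)/r*y,np.ones_like(x)],-1)*c['range_z'][...,None]
    return (d-c['t'])@c['R']
def pinfit(c,um=(240,315)):
    P=wpts(c);im=c['image'].astype(int);o=bot.get_obs()['eef_pos']
    zf=o[2]-.0872
    near=np.hypot(P[...,0]-o[0],P[...,1]-o[1])<.035
    red=(im[...,0]>60)&(im[...,0]>2.2*im[...,1])&near
    steel=(im.max(2)-im.min(2)<25)&near
    out={}
    for n,m,lo,hi,rad in(('handle',red,.08,.122,.012),('shank',steel,.03,.066,.012),('tip',steel,.004,.022,.008)):
        q=P[m&(P[...,2]>zf+lo)&(P[...,2]<zf+hi)]
        if len(q)<15: print(n,len(q));continue
        s=least_squares(lambda p:np.hypot(q[:,0]-p[0],q[:,1]-p[1])-rad,o[:2]-[.0,.0],loss='soft_l1',f_scale=.001)
        out[n]=s.x;print(n,len(q),s.x.round(4),'res',np.abs(s.fun).mean().round(4),'off TCP',(s.x-o[:2]).round(4))
    return out
E
python3 - <<'E'
from fit import *
c=cam('wrist');pinfit(c)
B={k:onz(c,*p,.08,True)[:2] for k,p in dict(A=(338.9,194.4),B=(384.8,206.1),C=(324.8,240),D=(369.1,249.6)).items()}
for k in B: print(k,B[k].round(4))
m=np.mean(list(B.values()),0)
th=np.mean([np.unwrap([0,np.arctan2(*(B[k]-m)[::-1])+off])[1] for k,off in(('A',0),('B',np.pi/2),('D',np.pi),('C',-np.pi/2))])
print('centre',m.round(4),[(np.linalg.norm(B[k]-m)*1000).round(1) for k in B],[np.degrees(np.arctan2(*(B[k]-m)[::-1])).round(1) for k in B])
P=wpts(c);print('top z',np.median(P[205:225,350:362,2]))
E
python3 go.py .535 -.132 .24
```

```text
handle 1933 [ 0.5249 -0.0495] res 0.0003 off TCP [-0.0048 -0.0029]
shank 574 [ 0.5249 -0.0492] res 0.0002 off TCP [-0.0048 -0.0027]
tip 96 [ 0.525  -0.0491] res 0.0002 off TCP [-0.0048 -0.0026]
A [ 0.5547 -0.0996]
B [ 0.5652 -0.1468]
C [ 0.5078 -0.1104]
D [ 0.5182 -0.1574]
centre [ 0.5365 -0.1286] [np.float64(34.2), np.float64(34.0), np.float64(33.9), np.float64(34.1)] [np.float64(57.8), np.float64(-32.4), np.float64(147.7), np.float64(-122.3)]
top z 0.08111120362693003
4.75 [ 0.5298 -0.0465  0.2257] [ 0.896  0.444 -0.001] [ 0.444 -0.896 -0.001] delta [-0.1108  0.263  -0.048 ] F [-0.49  0.05 -2.23] j6 2.59 0.02289121888331894 60.069812536239624
```

jog_arm --deltas '[{"delta_pos": [0.014, 0.195, 0.0], "yaw": 0, "fingers": 0}, {"delta_pos": [0.014, 0.195, 0.0], "yaw": 0, "fingers": 0}, {"delta_pos": [0.014, 0.195, 0.1], "yaw": 0, "fingers": 0}, {"delta_pos": [0.014, 0.195, 0.133], "yaw": 0, "fingers": 0}, {"delta_pos": [0.014, 0.195, 0.133], "yaw": 0, "fingers": 0}, {"delta_pos": [0.014, 0.195, 0.133], "yaw": 0, "fingers": 0}]'

```text
clock: 5.35
eef_pos: [0.5597, -0.0971, 0.1866]
tool_rot: [0.974, 0.228, -0.0, -0.0]
ft_force: [0.2, -0.3, -1.7]
grip_width: 0.0227
grasp_force: 60.6
```

```bash
cat >> fit.py <<'E'
    
def rel(c,bore=None):
    """bores from dark ellipses / corner dots near predicted places; prints dots on z=.08"""
    im=c['image'].astype(int);P=wpts(c)
    m=(abs(P[...,2]-.081)<.006)&(im[...,1]>0.68*im[...,0])&(im[...,0]>150)&(im[...,2]<.75*im[...,1])
    k,l,s,ce=cv2.connectedComponentsWithStats(m.astype(np.uint8))
    return [(ce[i].round(1),s[i,4],onz(c,*ce[i],.08,True)[:2].round(4)) for i in range(1,k) if s[i,4]>=12]
E
python3 - <<'E'
from fit import *
c=cam('wrist');save(c,'w4.png');f=pinfit(c);print(f.get('shank'))
for r in rel(c):print(r)
P=wpts(c);im=c['image'].astype(int);o=bot.get_obs()['eef_pos']
s=(im.max(2)-im.min(2)<25)&(np.hypot(*(P[...,:2]-f['handle']).transpose(2,0,1))<.0095);print('foot z',np.percentile(P[s][:,2],[0,1,5,10]) if s.any() else None,o)
y=(im[...,0]>140)&(im[...,1]>.6*im[...,0])&(np.hypot(*(P[...,:2]-f['handle']).transpose(2,0,1))<.019)&(P[...,2]>.1);print('collar top',np.percentile(P[y][:,2],[10,50,90]),y.sum())
cv2.imwrite('pics/w4c.png',cv2.resize(c['image'][150:330,200:400,::-1],(667,600),interpolation=cv2.INTER_CUBIC))
E
```

```text
handle 1953 [ 0.555  -0.0995] res 0.0003 off TCP [-0.0053 -0.0021]
shank 565 [ 0.5551 -0.0992] res 0.0002 off TCP [-0.0052 -0.0018]
tip 94 [ 0.5552 -0.0992] res 0.0002 off TCP [-0.0051 -0.0018]
[ 0.55507334 -0.09923173]
(array([319.4, 206. ]), np.int32(3310), array([ 0.576 , -0.1279]))
(array([247.9, 218.4]), np.int32(636), array([ 0.5403, -0.0802]))
(array([348. , 243.4]), np.int32(27), array([ 0.5574, -0.167 ]))
(array([334.7, 277.9]), np.int32(19), array([ 0.5223, -0.1742]))
(array([342.3, 278.9]), np.int32(23), array([ 0.5244, -0.1812]))
(array([336.5, 288.2]), np.int32(18), array([ 0.5135, -0.1815]))
foot z [0.10179073 0.10261374 0.10372075 0.10400497] [ 0.56024449 -0.09738344  0.18735418]
collar top [0.17559012 0.17642812 0.17726074] 656
```

View pics/w4c.png

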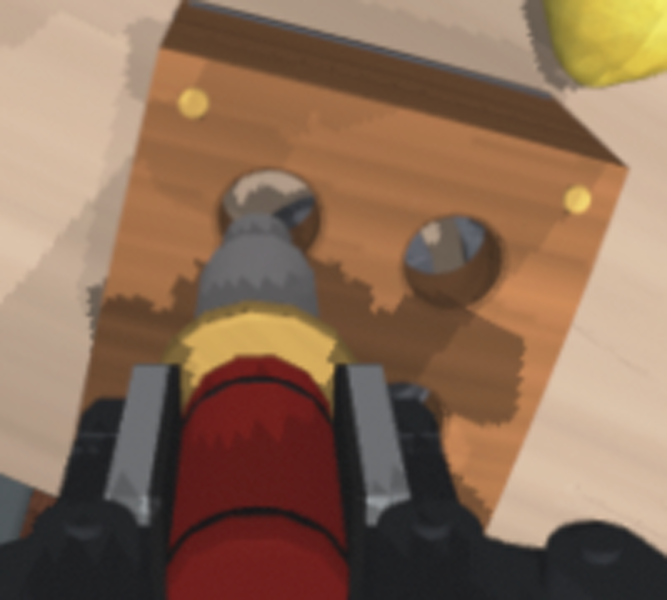

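The pin is above bore A, and the bore rims appear at about (281,215) for A and (336,228) for B.

```bash
python3 - <<'E'
from fit import *
c=cam('wrist')
for n,u,v in(('A',280.6,214.5),('B',335.5,227.9),('d1',257.6,180.6),('d2',373.1,209.4)): print(n,onz(c,u,v,.08,True)[:2].round(4))
pinfit(c)
E
```

```text
A [ 0.5558 -0.1032]
B [ 0.5656 -0.1502]
d1 [ 0.5734 -0.074 ]
d2 [ 0.5944 -0.1712]
handle 1936 [ 0.5555 -0.0998] res 0.0003 off TCP [-0.005  -0.0022]
shank 569 [ 0.5557 -0.0995] res 0.0002 off TCP [-0.0048 -0.0019]
tip 97 [ 0.5558 -0.0994] res 0.0002 off TCP [-0.0047 -0.0018]
```

```bash
cat >> fit.py <<'E'

def bores(c):
    P=wpts(c);z=P[...,2]
    top=(abs(z-.081)<.004)&(abs(P[...,0]-.536)<.075)&(abs(P[...,1]+.13)<.075)
    q=P[top];A=np.c_[q[:,:2],np.ones(len(q))];w=np.linalg.lstsq(A,q[:,2],rcond=None)[0]
    h=P[...,0]*w[0]+P[...,1]*w[1]+w[2]
    print('top z at centre',w@[.536,-.13,1],'slope',w[:2].round(3))
    hull=cv2.convexHull(np.argwhere(top)[:,::-1].astype(np.int32));hm=np.zeros(top.shape,np.uint8);cv2.fillConvexPoly(hm,hull,1);hm=cv2.erode(hm,np.ones((7,7)))
    m=((z<h-.002)&(hm>0)).astype(np.uint8)
    k,l,s,ce=cv2.connectedComponentsWithStats(m)
    for i in range(1,k):
        if s[i,4]>150:
            ct=max(cv2.findContours((l==i).astype(np.uint8),cv2.RETR_EXTERNAL,cv2.CHAIN_APPROX_NONE)[0],key=len)[:,0].astype(float)
            W=np.array([onz(c,*p,.08,True)[:2] for p in ct])
            f=least_squares(lambda p:np.hypot(W[:,0]-p[0],W[:,1]-p[1])-p[2],[*W.mean(0),.0127],loss='soft_l1',f_scale=.0007)
            print('bore',ce[i].round(),s[i,4],f.x.round(4),np.abs(f.fun).mean().round(4))
E
python3 - <<'E'
from fit import *
c=cam('wrist');bores(c);pinfit(c)
E
```

```text
top z at centre 0.08107642710189014 slope [0.001 0.   ]
bore [280. 211.] 409 [ 0.5551 -0.1023  0.0116] 0.0022
bore [334. 228.] 632 [ 0.5646 -0.1496  0.0122] 0.0003
handle 1932 [ 0.5557 -0.0999] res 0.0003 off TCP [-0.0048 -0.0022]
shank 573 [ 0.5559 -0.0997] res 0.0002 off TCP [-0.0046 -0.002 ]
tip 100 [ 0.5561 -0.0997] res 0.0002 off TCP [-0.0045 -0.0019]
```

jog_arm --deltas '[{"delta_pos": [-0.009, 0.007, 0], "yaw": 0, "fingers": 0}, {"delta_pos": [-0.009, 0.007, 0], "yaw": 0, "fingers": 0}, {"delta_pos": [-0.009, 0.007, 0.02], "yaw": 0, "fingers": 0}, {"delta_pos": [-0.009, 0.007, 0.05], "yaw": 0, "fingers": 0}, {"delta_pos": [-0.009, 0.007, 0.07], "yaw": 0, "fingers": 0}, {"delta_pos": [-0.009, 0.007, 0.085], "yaw": 0, "fingers": 0}, {"delta_pos": [-0.009, 0.007, 0.1], "yaw": 0, "fingers": 0}, {"delta_pos": [-0.009, 0.007, 0.1], "yaw": 0, "fingers": 0}]'

```text
clock: 6.3
eef_pos: [0.5577, -0.1011, 0.1553]
tool_rot: [0.974, 0.227, -0.001, -0.0]
ft_force: [-0.2, 0.1, -2.6]
grip_width: 0.0224
grasp_force: 60.6
```

```bash
python3 - <<'E'
from fit import *
o=bot.get_obs();print(o['eef_pos'],o['ft_force'],o['ft_torque'])
c=cam('wrist');bores(c);f=pinfit(c)
P=wpts(c);im=c['image'].astype(int)
y=(im[...,0]>140)&(im[...,1]>.6*im[...,0])&(np.hypot(*(P[...,:2]-f['handle']).transpose(2,0,1))<.019)&(P[...,2]>.1);print('foot z',np.percentile(P[y][:,2],[50])-.0771)
E
```

```text
[ 0.55772871 -0.10112961  0.15529355] [-0.19461267  0.10262572 -2.61233336] [0.04026844 0.01377209 0.05246658]
top z at centre 0.081060564352483 slope [ 0. -0.]
bore [277. 217.] 318 [ 0.5544 -0.1027  0.0119] 0.0017
bore [339. 240.] 787 [ 0.5645 -0.1498  0.0123] 0.0003
handle 1943 [ 0.553  -0.1035] res 0.0003 off TCP [-0.005  -0.0023]
shank 564 [ 0.553  -0.1032] res 0.0002 off TCP [-0.005  -0.0021]
tip 98 [ 0.5531 -0.1032] res 0.0002 off TCP [-0.0049 -0.0021]
foot z [0.06793534]
```

jog_arm --deltas '[{"delta_pos": [0.004, 0, 0], "yaw": 0, "fingers": 0}, {"delta_pos": [0.004, 0, 0.02], "yaw": 0, "fingers": 0}, {"delta_pos": [0.004, 0, 0.036], "yaw": 0, "fingers": 0}, {"delta_pos": [0.004, 0, 0.039], "yaw": 0, "fingers": 0}, {"delta_pos": [0.004, 0, 0.042], "yaw": 0, "fingers": 0}, {"delta_pos": [0.004, 0, 0.045], "yaw": 0, "fingers": 0}, {"delta_pos": [0.004, 0, 0.045], "yaw": 0, "fingers": 0}]'

```text
clock: 7.05
eef_pos: [0.5594, -0.1007, 0.1428]
tool_rot: [0.974, 0.227, -0.0, 0.0]
ft_force: [0.6, -0.1, -3.2]
grip_width: 0.0227
grasp_force: 60.6
```

```bash
cat > st.py <<'E'
from fit import *
o=bot.get_obs();print(o['clock'],o['eef_pos'].round(4),o['ft_force'].round(2),o['ft_torque'].round(3))
c=cam('wrist');bores(c);f=pinfit(c)
P=wpts(c);im=c['image'].astype(int)
y=(im[...,0]>140)&(im[...,1]>.6*im[...,0])&(np.hypot(*(P[...,:2]-f['handle']).transpose(2,0,1))<.019)&(P[...,2]>.09);print('foot z',np.percentile(P[y][:,2],[50])-.0771)
E
python3 st.py
```

```text
7.05 [ 0.5594 -0.1007  0.1428] [ 0.61 -0.13 -3.22] [ 0.048 -0.025  0.007]
top z at centre 0.08109347502456413 slope [-0.001  0.   ]
bore [341. 249.] 832 [ 0.5644 -0.1496  0.0122] 0.0003
handle 1934 [ 0.5546 -0.1031] res 0.0003 off TCP [-0.0048 -0.0024]
shank 576 [ 0.5547 -0.1028] res 0.0002 off TCP [-0.0047 -0.0021]
tip 29 [ 0.5548 -0.1031] res 0.0005 off TCP [-0.0046 -0.0024]
foot z [0.05544907]
```

jog_arm --deltas '[{"delta_pos": [-0.001, 0, 0.002], "yaw": 0, "fingers": 0}, {"delta_pos": [-0.001, 0, 0.004], "yaw": 0, "fingers": 0}, {"delta_pos": [-0.001, 0, 0.006], "yaw": 0, "fingers": 0}, {"delta_pos": [-0.001, 0, 0.008], "yaw": 0, "fingers": 0}, {"delta_pos": [-0.001, 0, 0.008], "yaw": 0, "fingers": 0}]'

```text
clock: 7.6
eef_pos: [0.559, -0.1008, 0.1403]
tool_rot: [0.974, 0.227, -0.0, -0.0]
ft_force: [0.3, 0.8, -2.2]
grip_width: 0.023
grasp_force: 60.6
```

```bash
python3 st.py
```

```text
7.6 [ 0.559  -0.1008  0.1403] [ 0.29  0.82 -2.16] [ 0.057  0.046 -0.016]
top z at centre 0.08109609640780274 slope [-0.001 -0.   ]
bore [342. 250.] 843 [ 0.5644 -0.1496  0.0121] 0.0003
handle 1926 [ 0.5542 -0.1032] res 0.0003 off TCP [-0.0048 -0.0024]
shank 583 [ 0.5543 -0.1029] res 0.0002 off TCP [-0.0047 -0.0021]
tip 13
foot z [0.05295382]
```

jog_arm --deltas '[{"delta_pos": [0, 0, 0.002], "yaw": 0, "fingers": 0}, {"delta_pos": [0, 0, 0.004], "yaw": 0, "fingers": 0}, {"delta_pos": [0, 0, 0.006], "yaw": 0, "fingers": 0}, {"delta_pos": [0, 0, 0.008], "yaw": 0, "fingers": 0}, {"delta_pos": [0, 0, 0.008], "yaw": 0, "fingers": 0}]'

```text
clock: 8.15
eef_pos: [0.559, -0.1008, 0.1379]
tool_rot: [0.974, 0.227, -0.0, -0.0]
ft_force: [-0.1, 0.4, -2.7]
grip_width: 0.0224
grasp_force: 60.6
```

```bash
python3 st.py
```

```text
8.15 [ 0.559  -0.1008  0.1379] [-0.14  0.43 -2.69] [0.001 0.041 0.046]
top z at centre 0.08109022941027591 slope [-0. -0.]
bore [342. 252.] 868 [ 0.5644 -0.1497  0.0122] 0.0003
handle 1928 [ 0.5542 -0.1032] res 0.0003 off TCP [-0.0048 -0.0023]
shank 580 [ 0.5543 -0.1029] res 0.0002 off TCP [-0.0047 -0.0021]
tip 2
foot z [0.05054207]
```

jog_arm --deltas '[{"delta_pos": [0, 0, 0.005], "yaw": 0, "fingers": 0}, {"delta_pos": [0, 0, 0.01], "yaw": 0, "fingers": 0}, {"delta_pos": [0, 0, 0.015], "yaw": 0, "fingers": 0}, {"delta_pos": [0, 0, 0.02], "yaw": 0, "fingers": 0}, {"delta_pos": [0, 0, 0.025], "yaw": 0, "fingers": 0}, {"delta_pos": [0, 0, 0.03], "yaw": 0, "fingers": 0}, {"delta_pos": [0, 0, 0.035], "yaw": 0, "fingers": 0}, {"delta_pos": [0, 0, 0.04], "yaw": 0, "fingers": 0}, {"delta_pos": [0, 0, 0.045], "yaw": 0, "fingers": 0}, {"delta_pos": [0, 0, 0.05], "yaw": 0, "fingers": 0}, {"delta_pos": [0, 0, 0.05], "yaw": 0, "fingers": 0}]'

```text
clock: 9.3
eef_pos: [0.5589, -0.1008, 0.1227]
tool_rot: [0.974, 0.227, -0.0, -0.0]
ft_force: [-1.1, -0.8, -2.7]
grip_width: 0.0226
grasp_force: 60.6
```

```bash
python3 st.py
```

```text
9.3 [ 0.5589 -0.1008  0.1227] [-1.14 -0.76 -2.67] [ 0.015 -0.025 -0.025]
top z at centre 0.08107823758225968 slope [-0.001 -0.   ]
bore [346. 262.] 952 [ 0.5643 -0.1496  0.0122] 0.0003
handle 1935 [ 0.5541 -0.1031] res 0.0003 off TCP [-0.0049 -0.0023]
shank 343 [ 0.5542 -0.1029] res 0.0003 off TCP [-0.0048 -0.0021]
tip 0
foot z [0.03535215]
```

jog_arm --deltas '[{"delta_pos": [0, 0, 0.004], "yaw": 0, "fingers": 0}, {"delta_pos": [0, 0, 0.008], "yaw": 0, "fingers": 0}, {"delta_pos": [0, 0, 0.012], "yaw": 0, "fingers": 0}, {"delta_pos": [0, 0, 0.015], "yaw": 0, "fingers": 0}, {"delta_pos": [0, 0, 0.017], "yaw": 0, "fingers": 0}, {"delta_pos": [0, 0, 0.019], "yaw": 0, "fingers": 0}, {"delta_pos": [0, 0, 0.021], "yaw": 0, "fingers": 0}, {"delta_pos": [0, 0, 0.021], "yaw": 0, "fingers": 0}]'

```text
clock: 10.15
eef_pos: [0.5592, -0.1008, 0.117]
tool_rot: [0.974, 0.227, 0.0, 0.0]
ft_force: [-1.7, 0.1, -1.1]
grip_width: 0.0229
grasp_force: 60.6
```

```bash
python3 st.py
```

```text
10.15 [ 0.5592 -0.1008  0.117 ] [-1.74  0.09 -1.12] [ 0.016  0.22  -0.021]
top z at centre 0.0810652217196727 slope [-0.001 -0.   ]
bore [348. 266.] 991 [ 0.5644 -0.1496  0.0122] 0.0004
handle 1917 [ 0.5544 -0.1032] res 0.0003 off TCP [-0.0048 -0.0023]
shank 205 [ 0.5544 -0.1029] res 0.0003 off TCP [-0.0048 -0.0021]
tip 0
foot z [0.02964927]
```

jog_arm --deltas '[{"delta_pos": [0, 0, 0.002], "yaw": 0, "fingers": 0}, {"delta_pos": [0, 0, 0.004], "yaw": 0, "fingers": 0}, {"delta_pos": [0, 0, 0.004], "yaw": 0, "fingers": 0}, {"delta_pos": [0, 0, 0.004], "yaw": 0, "fingers": 0}]'

```text
clock: 10.6
eef_pos: [0.5593, -0.1008, 0.116]
tool_rot: [0.974, 0.227, 0.0, 0.0]
ft_force: [-1.3, 0.3, 3.4]
grip_width: 0.0228
grasp_force: 61.1
```

```bash
python3 st.py
```

```text
10.6 [ 0.5593 -0.1008  0.116 ] [-1.33  0.31  3.43] [ 0.189  0.421 -0.015]
top z at centre 0.0810773767674396 slope [-0.001 -0.   ]
bore [348. 267.] 997 [ 0.5644 -0.1497  0.0122] 0.0003
handle 1918 [ 0.5545 -0.1032] res 0.0003 off TCP [-0.0048 -0.0023]
shank 179 [ 0.5545 -0.103 ] res 0.0003 off TCP [-0.0048 -0.0022]
tip 0
foot z [0.02868466]
```

Contact now reads about 6 N at 51 mm depth, which matches the ring's spring rate, so the shoulder is resting. I'll ease up slightly and release.

jog_arm --deltas '[{"delta_pos": [0, 0, 0.0], "yaw": 0, "fingers": 0}, {"delta_pos": [0, 0, -0.001], "yaw": 0, "fingers": 0}, {"delta_pos": [0, 0, -0.001], "yaw": 0, "fingers": 0.7}, {"delta_pos": [0, 0, -0.001], "yaw": 0, "fingers": 0.7}, {"delta_pos": [0, 0, -0.001], "yaw": 0, "fingers": 0.7}, {"delta_pos": [0, 0, -0.001], "yaw": 0, "fingers": 0.7}, {"delta_pos": [0, 0, -0.001], "yaw": 0, "fingers": 0.7}, {"delta_pos": [0, 0, -0.001], "yaw": 0, "fingers": 0.7}, {"delta_pos": [0, 0, -0.001], "yaw": 0, "fingers": 0.7}]'

```text
clock: 11.55
eef_pos: [0.5591, -0.1008, 0.1158]
tool_rot: [0.974, 0.227, 0.0, 0.0]
ft_force: [-0.2, -0.1, -0.2]
grip_width: 0.0602
grasp_force: 0.0
```

```bash
python3 st.py; python3 -c "
from workcell import bot
o=bot.get_obs();print(o['grip_width'],o['grasp_force'])"
```

```text
11.55 [ 0.5591 -0.1008  0.1158] [-0.2  -0.05 -0.23] [ 0.033  0.02  -0.004]
top z at centre 0.08105534935140925 slope [-0.  0.]
bore [349. 262.] 572 [ 0.565  -0.1496  0.0114] 0.0021
bore [325. 324.] 713 [ 0.5175 -0.1596  0.012 ] 0.0003
handle 1954 [ 0.5543 -0.1031] res 0.0003 off TCP [-0.0048 -0.0023]
shank 214 [ 0.5544 -0.1029] res 0.0002 off TCP [-0.0047 -0.0021]
tip 0
foot z [0.02962867]
0.05940597729516552 0.0
```

Released and standing: the foot is 50.4 mm below the mouth. Retreating now.

jog_arm --deltas '[{"delta_pos": [0, 0, -0.05], "yaw": 0, "fingers": 0.7}, {"delta_pos": [0, 0, -0.15], "yaw": 0, "fingers": 0.7}, {"delta_pos": [0, 0, -0.3], "yaw": 0, "fingers": 0.7}, {"delta_pos": [0, 0, -0.4], "yaw": 0, "fingers": 0.7}, {"delta_pos": [0, 0, -0.4], "yaw": 0, "fingers": 0.7}, {"delta_pos": [0, 0, -0.4], "yaw": 0, "fingers": 0.7}, {"delta_pos": [0, 0, -0.4], "yaw": 0, "fingers": 0.7}]'

```text
clock: 12.3
eef_pos: [0.5583, -0.1007, 0.2345]
tool_rot: [0.974, 0.227, -0.001, -0.0]
ft_force: [0.7, 0.1, -0.2]
grip_width: 0.0598
grasp_force: 0.0
```

```bash
python3 - <<'E'
from h import *
c=cam('side');save(c,'end.png')
cv2.imwrite('pics/endc.png',c['image'][150:320,180:400,::-1].repeat(3,0).repeat(3,1))
print(bot.get_obs()['eef_pos'])
E
```

```text
[ 0.55814117 -0.10064511  0.23413031]
```

View pics/endc.png

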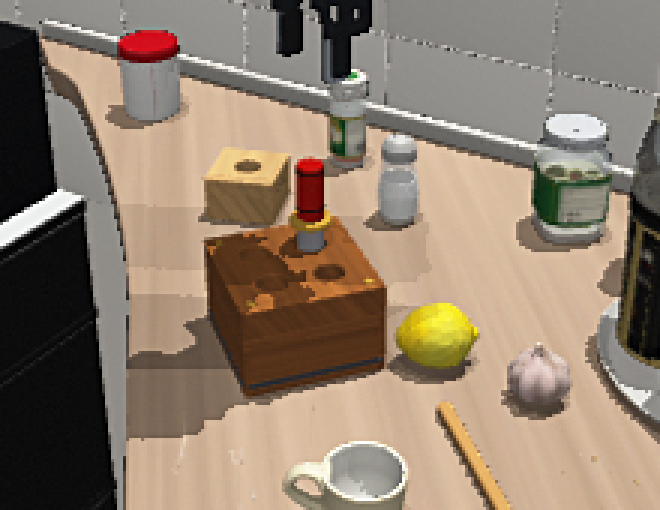

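The pin stands upright in the bore with its collar about 20 mm above the block, and the gripper is clear.

```bash
python3 -c "
from workcell import bot
print(bot.job_done())"
```

```text
the job is handed in; nothing more can be done
None
```

The pin stands released and upright in the first bore I tried, the one at about (0.554, -0.103) m: its tip passed, its shoulder came to rest about 25 mm below the mouth at roughly 6 N, nothing else was touched, and the job is handed in (no verdict was returned).

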